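# Evacuate the bell jar with the hand-cranked vacuum pump

## Robot

A 6-joint arm with a two-finger parallel gripper is mounted at the origin on the work surface. World frame = base frame: x ahead of the robot, y to its left, z up, the work surface at z = 0. Lengths are in mm, angles in rad, forces in N, time in s.
With the tool pointing down it reaches from about 350 to 875 mm from the base axis. Payload 4.2 kg.
Tool frame: the origin (TCP) lies between the finger pads; the fingertips stand 11 mm ahead of it and the grasp point (between the pads) lies 8 mm behind it; z points along the fingers, y is the direction in which the jaws open and shut (so a half turn about z gives the same grasp; the last joint's range is limited). The gripper opens to 85 mm and grips with 20 to 120 N. Pads are 22 mm wide; open, the fingers measure 114 mm over their backs; the gripper's body (76 mm by 85 mm) begins 54 mm behind the grasp point. The pads swing forward as they close: fully open they stand 13 mm farther back than shut.
Start: joints at [1.427, 0.385, 0.008, 0, -1.194, -0.259], TCP at [244.964, 574.971, 242.312] pointing down, gripper open.
Joint ranges: [-3.14, 3.14], [-1.21, 2.06], [-1.07, 1.41], [-3.16, 2.05], [-2.99, -0.16], [-3.1, 3.1]. Speed limits (rad/s): [2.79, 2.79, 3.14, 3.14, 3.14, 3.14].

## Interface

Orientations are given as a unit quaternion [x, y, z, w].
In Python, from bench import * gives the robot as it stands. The module is installed in compiled form; this text tells all that it offers.
- The arm moves only by the tool drive_tool, never from a script. Its argument "increments" is a list of rows, each a list of 3 entries, a list of its own where there are three numbers: the gripper command: -1 is shut, 1 is fully open, values between are in proportion, then the shift along the tool's x, y, z scaled (see below), then the turn about the tool's z scaled (see below). In form: [[hand, [tx, ty, tz], turn], ...]. A call has 1 to 20 rows; each row shifts and turns the commanded pose from where the row before left it, along the tool's axes as they then stand; what a row does not reach is not made up. The controller multiplies each number of a shift by 0.3 m and each number of a turn by 2 rad. A row lasts 1/8 s, in which the tool goes at most 62.5 mm and 10.7 degrees, less where a joint would pass 70% of its speed; a pose out of reach is approached as far as the arm can. A call with a number of a shift or a turn outside -1 to 1 is refused whole. A call with a gripper value outside its range is refused whole. The fingers move at their own pace and stop on an object; the grip force is fixed at half the most. Time passes only in rows, so rows that do not move let the fingers close. It gives the time, the measured TCP pose, the force and the opening at its end, in the units of the state.
- read_state(): the state, without advancing time (a new reading comes with each control period).
- get_image(name): name is "side" or "top"; returns the picture (420x560x3 uint8, red, green, blue); there is no depth.
- calibration(name): a dict with "fovy" (degrees; the focal length in pixels is half the picture's height over the tangent of half this angle, whatever the lens; pixels are square), "cx", "cy" (the principal point, pixels), "k1" (the pictures are not rectified: a ray, as slopes to the right and down, at radius r is drawn at 1 + k1 r^2 times it, then the intrinsics apply), "R" (3x3) and "t" (3): a world point X has camera coordinates R X + t. Camera axes: x right, y down, z forward; pixel columns grow to the right and rows downward; lengths in mm; the calibration is good to about 2 mm. A picture is of the moment at which its call begins. calibration takes no time and is no camera call.
- job_done(): hands the job in, once; it reports no verdict.
The state is a dict: "clock": time; "joints": joint angles; "joint_vel": joint speeds; "joint_efforts": joint torques, N m; "position": TCP position; "ee_rot": TCP orientation; "contact_force": force on the tool from outside, world axes, zero at the start; "wrist_torque": the same for the moment, N m; "gripper_width": finger opening in mm.
Only numpy, scipy, OpenCV 4.12 (cv2) and the standard library are available. Lean on these libraries where they do the work, as an engineer would, in place of code of your own. Each camera call takes 0.05 s, during which the arm holds its last target.

## Task

Close the vent tap fully, then take hold of the crank's knob and turn the pump clockwise, keeping hold through the heavy spot in every turn, until the vacuum gauge's pointer stands in the dark band on its dial (three full turns). Keep the speed in hand: never faster than one turn a second, never letting the crank fall back, and never shoving the pump about on its soft rubber feet. Then let go with the crank at rest, and leave the glassware standing near by undisturbed.

Things in the scene. Friction and masses are not known exactly. Their poses are not given: they have to be found in the camera images.
- tap (a joint): Vent tap on the pump's brass pipe: an upright quarter-turn stem with a black bar lever, 60 mm long, 10 mm wide, 18 mm tall. 0 = open, lever in line with its short pipe, pointing to the pump's robot side (-x at yaw 0). It closes clockwise seen from above, to 1.571 = closed, at a hard stop, lever across the pipe. About 3 N at the lever turns it; it stays where left.
- tap_grip (a point): Point on the tap's lever where it is best held, 40 mm out from the stem, half-way up the lever (119 mm above the bench; the lever spans 110 to 128 mm). The lever ends 14 mm farther out.
- tap_stem (a point): Point on the vertical axis of the tap's stem, at the same height as tap_grip (119 mm).
- crank_axis (a point): Point on the vertical axis of the crank, at the knob's half height (167 mm above the bench). It moves with the pump, which stands on soft rubber feet that give 1 mm for each 8 N of sideways push and spring back; more than 2.5 mm (20 N) counts as shoving it.
- slot_mid (a point): Middle of the slot in the crank arm, 80 mm out from the axis, at the knob's half height (167 mm). The knob's pin is clamped firmly somewhere in the slot, up to 11 mm nearer to or farther from the axis: that is not measured, so see or feel it. Knob: upright black grip, 25 mm diameter, from 144 to 190 mm above the bench, spinning freely on its pin. Arm 26 mm wide, top at 138 mm, outer end 108 mm from the axis.
- crank (a joint): Crank shaft angle: 0 at the start, grows clockwise seen from above, 6.283 a turn, any number of turns. The arm is clamped on the shaft, so arm and knob turn with it. Light near whole turns. From about 1.3 to 3.0 in each turn air is compressed and the knob needs up to about 13 N; past 3.14 (the heavy point) the air pushes it on just as hard until about 5, so a crank let go there flies.
- gauge (a joint): Pointer of the round vacuum gauge (92 mm wide, dial facing up, beside the tap): 0 at the start, moves clockwise 0.16 for each unit of the crank, about 1.0 a turn. The dark band on the dial runs from 2.85 to 3.40; three full turns bring the pointer to 3.02, inside it, with the crank on its light side.
- pump_feet: Hand-cranked vacuum pump; this point is on the bench under the crank axis and does not move. At yaw 0 the finned cylinder runs to +y from the crank (top at 121 mm), then the tap 200 mm along y and 50 mm towards -x, the gauge (40, 300 mm, top at 112 mm) and the bell jar (205, 225 mm, 176 mm wide, 250 mm tall). All of it stands on one set of soft rubber feet.
- flask: Small conical glass flask, 76 mm wide, 92 mm tall, on the bench; origin under its centre. Leave it alone.
- jar_white: White plastic jar with a screw cap, 52 mm wide, 85 mm tall, on the bench; origin under its centre. Leave it alone.
- tumbler: Glass tumbler standing upside down, 70 mm wide, 100 mm tall, on the bench; origin under its centre. Leave it alone.

How it is judged (in metres and radians):
On the way, in this order (a step that is already met when the one before it is completed fails the run):
1. the vent tap is fully closed (value of joint tap above 1.48 rad), for 0.2 s.
2. the crank has been taken over the heavy point for the first time (value of joint crank above 3.6 rad).
3. the gauge pointer is in the dark band (value of joint gauge between 2.85 and 3.4 rad), for 0.2 s.
At the end, for the whole second after the job is handed in: The vent tap is fully closed (within about 5 degrees of its stop), the gauge pointer stands in the dark band (2.85 to 3.40), the crank is at rest, the pump stands where it was (2.5 mm) and the glassware has not been moved (20 mm) (all of step 3 and value of joint tap above 1.48 rad and velocity of joint crank between -0.05 and 0.05 rad/s and distance of crank_axis from where it was at the start of the episode below 0.0025 m and distance of each of flask, jar_white, tumbler from where it was at the start of the episode below 0.02 m); the robot touches nothing.
It fails at once if the crank runs faster than one turn a second (velocity of joint crank above 6.3 rad/s).
It fails at once if the crank falls back while pumping (value of joint crank above 0.8 rad and velocity of joint crank below -0.6 rad/s).
It fails at once if the pump is shoved on its feet by more than 2.5 mm (about 20 N) (distance of crank_axis from where it was at the start of the episode above 0.0025 m).
It fails at once if the pump is cranked with the vent tap open (value of joint crank above 0.8 rad and value of joint tap below 1.45 rad).
It fails at once if a bystanding glass or jar is moved (distance of any of flask, jar_white, tumbler from where it was at the start of the episode above 0.02 m).
It also fails if it takes over 72 s, if anything falls off the work surface, if the arm or the gripper's body presses on something with over 40 N, if the wrist force passes 120 N, or if a joint passes its speed limit or range.

## Working session

There is one attempt and no reset: what is moved stays moved. The work goes in short steps, Python scripts to look and compute and a tool call to move; the robot and the scene stay as the last step left them, time stands still between calls to the robot, and variables do not carry over. Pictures are saved under pics/ and viewed, and the job is handed in when it is done.

Besides the shell and the picture viewer there is one more tool, called after "Call:" by a JSON object that holds its "method" and its "body", one argument or row to a line. drive_tool: Moves the arm, as the interface text tells. Shifts and turns lie within -1 to 1; 1 stands for 0.3 m of shift or 2 rad of turn. Its arguments: {"type":"object","properties":{"increments":{"type":"array"}},"required":["increments"]}

```bash
mkdir -p pics
python3 - <<'E'
from bench import *
import cv2
for n in ("side","top"):
    im=get_image(n); cv2.imwrite(f"pics/{n}0.png",im[:,:,::-1])
    print(n,calibration(n))
print(read_state())
E
```

```text
side {'fovy': 53.695820636252876, 'cx': 276.6723650065886, 'cy': 216.06206559018136, 'k1': -0.03379771827450513, 'R': array([[ 0.8519497 , -0.52324155,  0.02000002],
       [-0.30182642, -0.52193288, -0.79780128],
       [ 0.42788144,  0.67365002, -0.60258868]]), 't': array([-508.52182712,  279.78258364,  776.80049402])}
top {'fovy': 53.788389662302905, 'cx': 279.61816156611894, 'cy': 206.45512217755265, 'k1': -0.04060954644728894, 'R': array([[ 2.46522453e-02, -9.99695956e-01,  5.12456133e-04],
       [-9.89576280e-01, -2.44754438e-02, -1.41914545e-01],
       [ 1.41883939e-01,  2.99139773e-03, -9.89878780e-01]]), 't': array([   8.43412997,  641.94477994, 1152.99833576])}
{'clock': 0.1, 'joints': array([ 1.42661736e+00,  3.85485443e-01,  6.75052827e-03, -4.12543573e-04,
       -1.19399054e+00, -2.58619373e-01]), 'joint_vel': array([-0.0005332 , -0.00317332,  0.00281336,  0.000326  , -0.00098347,
        0.00080428]), 'joint_efforts': array([-4.16630860e-05, -3.93317914e+01,  1.88928884e+01,  4.19791505e+00,
       -2.61766858e-03,  3.76789053e-07]), 'position': array([244.77820997, 574.52987201, 241.32610534]), 'ee_rot': array([ 9.79771950e-01, -2.00114865e-01, -1.36251094e-04,  9.73952057e-04]), 'contact_force': array([-0.69154915,  0.36089739,  0.06157682]), 'wrist_torque': array([ 0.05404239, -0.05262192,  0.02107413]), 'gripper_width': 85.43113685261729}
```

View pics/side0.png

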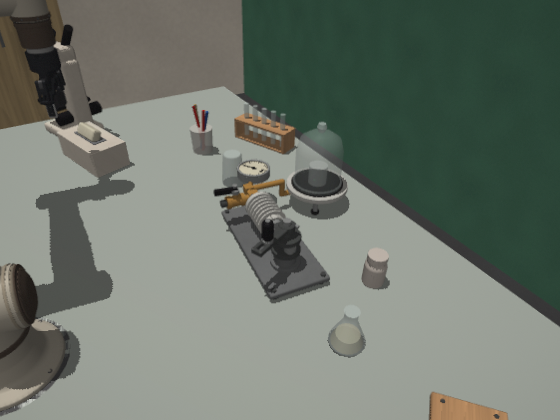

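View pics/top0.png

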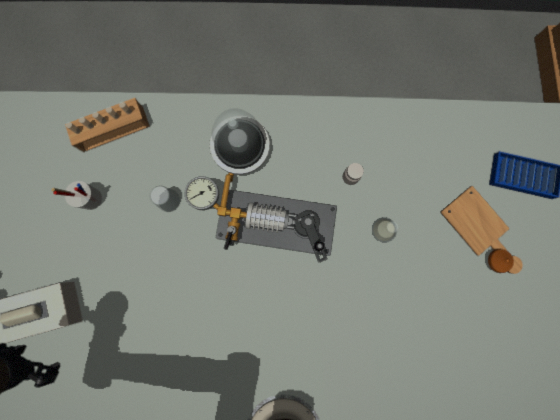

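Run:
```python
import cv2
a=cv2.imread("pics/top0.png")[120:270,175:345]
cv2.imwrite("pics/top0c.png",cv2.resize(a,None,fx=4.7,fy=4,interpolation=cv2.INTER_CUBIC) if 0 else cv2.resize(a,None,fx=4,fy=4,interpolation=cv2.INTER_CUBIC))
a=cv2.imread("pics/side0.png")[145:295,200:360]
cv2.imwrite("pics/side0c.png",cv2.resize(a,None,fx=4,fy=4,interpolation=cv2.INTER_CUBIC))
```

```text
(no output)
```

View pics/top0c.png

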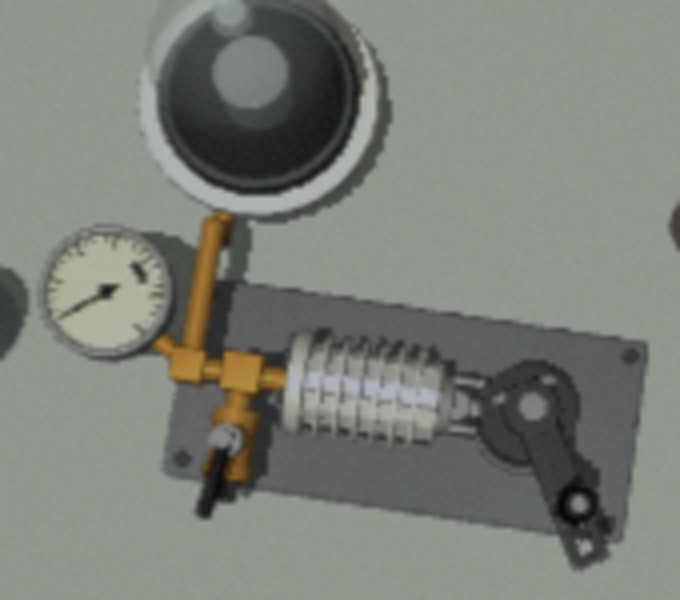

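View pics/side0c.png

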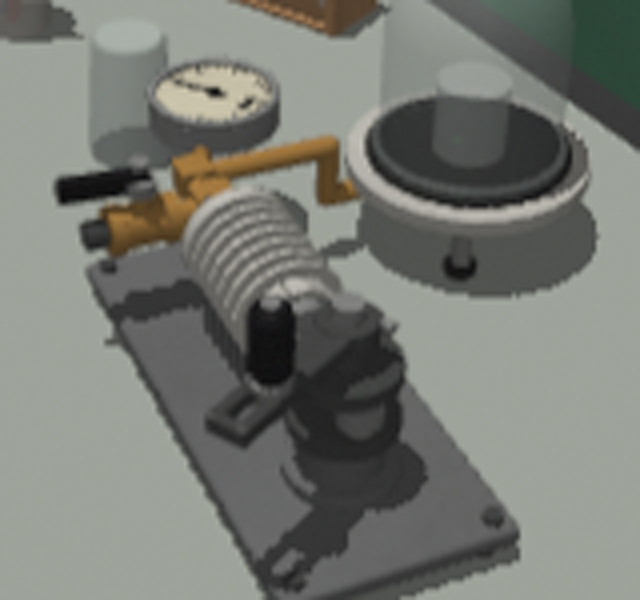

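```bash
cat > h.py <<'E'
import numpy as np
from bench import *
from scipy.optimize import least_squares
C={n:calibration(n) for n in ("side","top")}
def proj(n,X):
    c=C[n]; p=c["R"]@np.asarray(X,float)+c["t"]; s=p[:2]/p[2]
    s=s*(1+c["k1"]*(s@s)); f=210/np.tan(np.radians(c["fovy"]/2))
    return s*f+[c["cx"],c["cy"]]
def onz(n,uv,z):
    return np.r_[least_squares(lambda q:proj(n,[q[0],q[1],z])-uv,[500,200]).x,z]
def tri(uvs,uvt):
    r=least_squares(lambda X:np.r_[proj("side",X)-uvs,proj("top",X)-uvt],[500,200,150])
    return r.x,np.abs(r.fun).max()
def cr(n,x,y):
    o={"top":(175,120),"side":(200,145)}[n]
    return np.array([o[0]+(x+.5)/4-.5,o[1]+(y+.5)/4-.5])
E
python3 - <<'E'
from h import *
np.set_printoptions(precision=1,suppress=True)
print("knob z190",onz("top",cr("top",578,503),190),onz("side",cr("side",272,303),190))
print(tri(cr("side",272,303),cr("top",578,503)))
print("axis",onz("top",cr("top",534,403),145),tri(cr("side",350,300),cr("top",534,403)))
print("stem",onz("top",cr("top",226,437),128),tri(cr("side",143,188),cr("top",226,437)))
print("lever end",onz("top",cr("top",204,515),128),tri(cr("side",58,187),cr("top",204,515)))
print("gauge",onz("top",cr("top",107,292),112),"bell",onz("top",cr("top",250,72),110))
print("arm end",onz("top",cr("top",590,560),138))
for p in [(631,355),(181,457),(618,533),(240,290)]: print("plate",onz("top",cr("top",*p),20))
for nm,p in dict(flask=(386,229),jar=(355,172),tumb=(161,198)).items(): print(nm,onz("top",p,90))
E
```

```text
knob z190 [524.6 -77.8 190. ] [525.1 -74.7 190. ]
(array([524. , -77.3, 192.2]), np.float64(0.19704346444231646))
axis [592.1 -52.2 145. ] (array([590. , -51. , 151.3]), np.float64(0.5142902713128308))
stem [566.  152.2 128. ] (array([566.5, 154.3, 113.4]), np.float64(0.27005118487869595))
lever end [513.6 164.8 128. ] (array([513.2, 165.3, 125.5]), np.float64(0.19412276121107652))
gauge [665.1 240.2 112. ] bell [824.7 148.3 110. ]
arm end [490.1 -91.  138. ]
plate [ 643.4 -131.8   20. ]
plate [559.7 197.5  20. ]
plate [ 512.2 -123.3   20. ]
plate [685.  159.2  20. ]
flask [ 579.3 -272.4   90. ]
jar [ 738.8 -186.4   90. ]
tumb [650.9 357.3  90. ]
```

Call:
{"method": "drive_tool", "body": {
  "increments": [
    [-1,[0,0,0],-0.05],
    [-1,[0,0,0],-0.05],
    [-1,[0.12,0.126,0],0],
    [-1,[0.12,0.126,0],0],
    [-1,[0.12,0.126,0],0],
    [-1,[0.12,0.126,0],0],
    [-1,[0.12,0.126,0],0],
    [-1,[0.12,0.126,0],0],
    [-1,[0.12,0.126,0],0],
    [-1,[0.12,0.126,0],0],
    [-1,[0.12,0.126,0],0],
    [-1,[0.12,0.126,0],0],
    [-1,[0,0,0],0],
    [-1,[0,0,0],0]
  ]
}}

```text
clock: 1.85
position: [521.2, 132.0, 241.9]
ee_rot: [0.995, -0.102, -0.0, 0.0]
contact_force: [-0.3, 1.0, 0.5]
gripper_width: 0.1
```

Run:
```python
from h import *
import cv2
s=read_state(); print({k:np.round(v,3) for k,v in s.items() if k not in("joint_efforts","joint_vel")})
a=cv2.imread("pics/top0.png")[200:260,205:265]
cv2.imwrite("pics/lev.png",cv2.resize(a,None,fx=10,fy=10,interpolation=cv2.INTER_CUBIC))
```

```text
{'clock': np.float64(1.85), 'joints': array([ 0.55 ,  0.237, -0.207, -0.   , -1.128,  0.818]), 'position': array([521.182, 131.998, 241.853]), 'ee_rot': array([ 0.995, -0.102, -0.   ,  0.   ]), 'contact_force': array([-0.347,  0.957,  0.53 ]), 'wrist_torque': array([-0.029,  0.045,  0.007]), 'gripper_width': np.float64(0.117)}
```

View pics/lev.png

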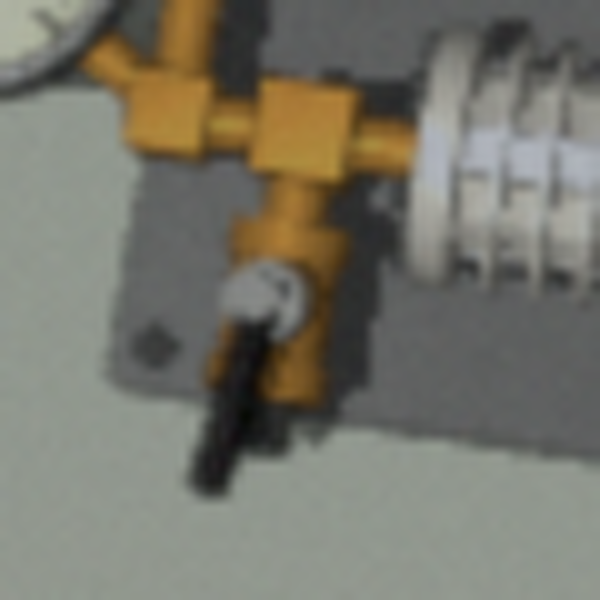

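Call:
{"method": "drive_tool", "body": {
  "increments": [
    [-1,[0,0,0.12],0],
    [-1,[0,0,0.12],0],
    [-1,[0,0,0.1],0],
    [-1,[0,0,0.06],0],
    [-1,[0,0,0],0]
  ]
}}

```text
clock: 2.48
position: [520.1, 132.9, 121.0]
ee_rot: [0.995, -0.1, -0.002, 0.001]
contact_force: [-0.6, -0.5, 0.9]
gripper_width: 0.4
```

Run:
```python
from h import *
import cv2
for n,(y,x) in dict(top=(165,195),side=(150,180)).items():
    im=get_image(n)[:,:,::-1]
    cv2.imwrite(f"pics/{n}1.png",im)
    a=im[y:y+100,x:x+100]; cv2.imwrite(f"pics/{n}1c.png",cv2.resize(a,None,fx=6,fy=6,interpolation=cv2.INTER_CUBIC))
s=read_state(); print(s["position"],s["contact_force"])
```

```text
[521.61911145 133.25357851 123.01027874] [ 0.27379861 -0.01869145 -0.62280771]
```

View pics/side1c.png

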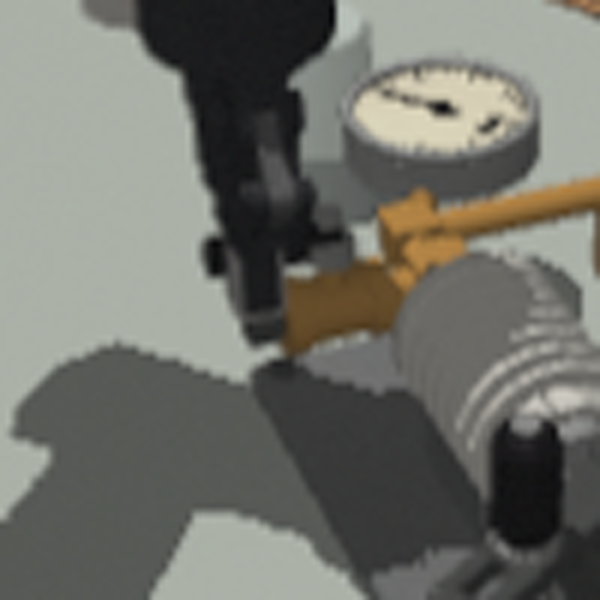

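View pics/top1c.png

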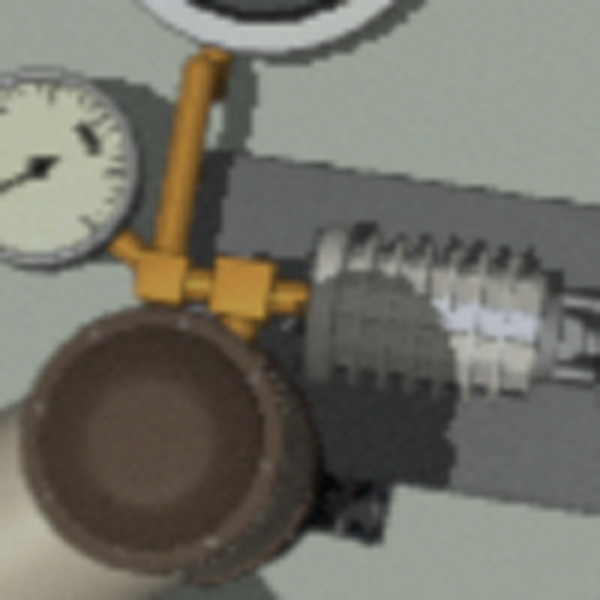

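Call:
{"method": "drive_tool", "body": {
  "increments": [
    [-1,[0,-0.0133,0],0],
    [-1,[0,-0.0133,0],0],
    [-1,[-0.0093,-0.0242,0],0.0875],
    [-1,[-0.0093,-0.0242,0],0.0875],
    [-1,[-0.0093,-0.0242,0],0.0875],
    [-1,[0,0,0],0]
  ]
}}

```text
clock: 3.32
position: [522.9, 163.0, 122.6]
ee_rot: [0.935, -0.355, -0.0, 0.0]
contact_force: [-2.9, -1.9, 1.8]
gripper_width: -0.1
```

Run:
```python
from h import *
import cv2
for n,(y,x) in dict(side=(150,180)).items():
    im=get_image(n)[:,:,::-1]
    a=im[y:y+100,x:x+100]; cv2.imwrite(f"pics/{n}2c.png",cv2.resize(a,None,fx=6,fy=6,interpolation=cv2.INTER_CUBIC))
s=read_state(); print(s["position"],s["contact_force"],s["ee_rot"])
```

```text
[522.91173883 162.93910832 122.54334594] [-2.16435473 -1.90061116  1.15497425] [ 9.35074944e-01 -3.54449843e-01 -2.53142963e-04  3.05698385e-04]
```

View pics/side2c.png

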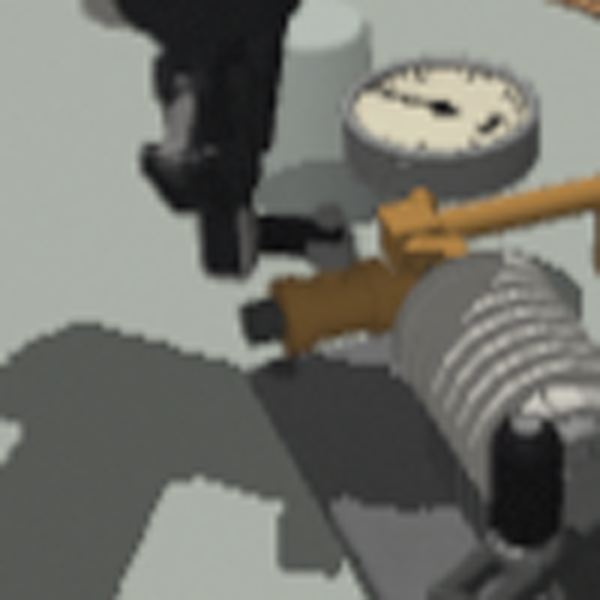

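Call:
{"method": "drive_tool", "body": {
  "increments": [
    [-1,[-0.0093,-0.0242,0],0.0875],
    [-1,[-0.0093,-0.0242,0],0.0875],
    [-1,[-0.0093,-0.0242,0],0.0875],
    [-1,[-0.0093,-0.0242,0],0.0875],
    [-1,[-0.007,-0.018,0],0.066],
    [-1,[0,0,0],0]
  ]
}}

```text
clock: 4.12
position: [546.1, 191.2, 122.2]
ee_rot: [0.712, -0.702, -0.0, -0.0]
contact_force: [-2.9, 1.6, 0.1]
gripper_width: -0.3
```

Run:
```python
from h import *
import cv2
for n,(y,x) in dict(side=(150,180)).items():
    im=get_image(n)[:,:,::-1]
    a=im[y:y+100,x:x+100]; cv2.imwrite(f"pics/{n}3c.png",cv2.resize(a,None,fx=6,fy=6,interpolation=cv2.INTER_CUBIC))
s=read_state(); print(s["position"],s["contact_force"],2*np.arctan2(s["ee_rot"][1],s["ee_rot"][0]))
```

```text
[546.042296   191.17864108 122.21831214] [-2.34161059  2.31847181  0.96920077] -1.5560597316612441
```

View pics/side3c.png

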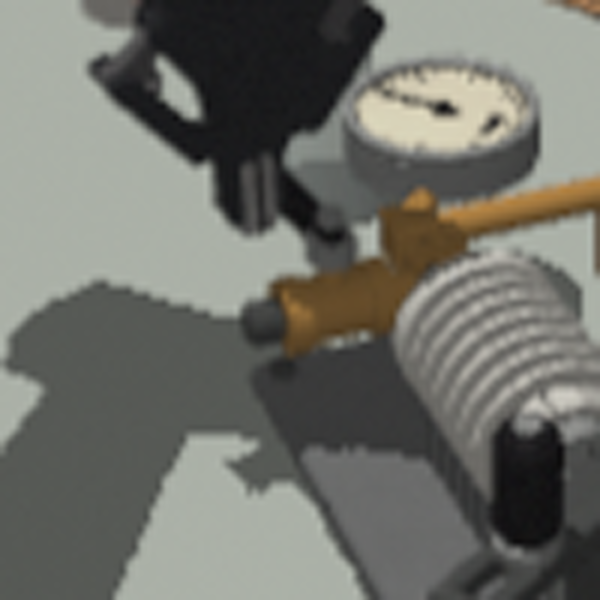

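Call:
{"method": "drive_tool", "body": {
  "increments": [
    [-1,[-0.0031,-0.0067,0],0.025],
    [-1,[-0.0031,-0.0067,0],0.025],
    [-1,[0,0,0],0]
  ]
}}

```text
clock: 4.55
position: [550.0, 192.8, 122.2]
ee_rot: [-0.676, 0.737, 0.0, 0.0]
contact_force: [-3.5, 2.7, -0.5]
gripper_width: 0.1
```

Call:
{"method": "drive_tool", "body": {
  "increments": [
    [-1,[-0.001,-0.0034,0],0.012],
    [-1,[0,0,0],0]
  ]
}}

```text
clock: 4.8
position: [551.2, 193.0, 122.2]
ee_rot: [-0.666, 0.746, 0.0, 0.0]
contact_force: [-3.7, 2.6, 0.7]
gripper_width: -0.0
```

Call:
{"method": "drive_tool", "body": {
  "increments": [
    [-1,[0,-0.0034,0],0],
    [-1,[0,0,0],0]
  ]
}}

```text
clock: 5.05
position: [552.1, 192.8, 122.3]
ee_rot: [-0.666, 0.746, 0.0, -0.0]
contact_force: [-3.7, 3.7, 1.0]
gripper_width: 0.1
```

Call:
{"method": "drive_tool", "body": {
  "increments": [
    [-1,[0,-0.0034,0],0],
    [-1,[0,0,0],0]
  ]
}}

```text
clock: 5.3
position: [552.4, 192.7, 122.2]
ee_rot: [-0.666, 0.746, 0.001, -0.001]
contact_force: [-6.2, 4.2, 1.4]
gripper_width: -0.1
```

Call:
{"method": "drive_tool", "body": {
  "increments": [
    [-1,[0,-0.0024,0],0],
    [-1,[0,0,0],0]
  ]
}}

```text
clock: 5.55
position: [552.6, 192.7, 122.2]
ee_rot: [-0.666, 0.746, 0.001, -0.001]
contact_force: [-6.7, 4.8, 2.4]
gripper_width: 0.1
```

Call:
{"method": "drive_tool", "body": {
  "increments": [
    [-1,[0,0.05,0],0],
    [-1,[0,0.1,-0.1],0],
    [-1,[0,0.1,-0.15],0],
    [-1,[0.15,0.1,-0.1],0],
    [-1,[0.15,0.1,0],0],
    [-1,[0.15,0,0],0],
    [0.2,[0.15,0,0],0],
    [0.2,[0,0,0],0]
  ]
}}

```text
clock: 6.55
position: [398.8, 26.3, 227.7]
ee_rot: [-0.665, 0.747, -0.001, 0.001]
contact_force: [-0.8, 0.4, 0.9]
gripper_width: 35.7
```

Run:
```python
from h import *
import cv2
for n,(y,x) in dict(top=(165,195),side=(150,180)).items():
    im=get_image(n)[:,:,::-1]
    cv2.imwrite(f"pics/{n}4.png",im)
    a=im[y:y+100,x:x+130]; cv2.imwrite(f"pics/{n}4c.png",cv2.resize(a,None,fx=6,fy=6,interpolation=cv2.INTER_CUBIC))
s=read_state(); print(s["position"],s["contact_force"],s["clock"])
```

```text
[399.74098595  28.26857247 227.74223451] [0.08135743 0.17326973 0.17521323] 6.65
```

View pics/side4c.png

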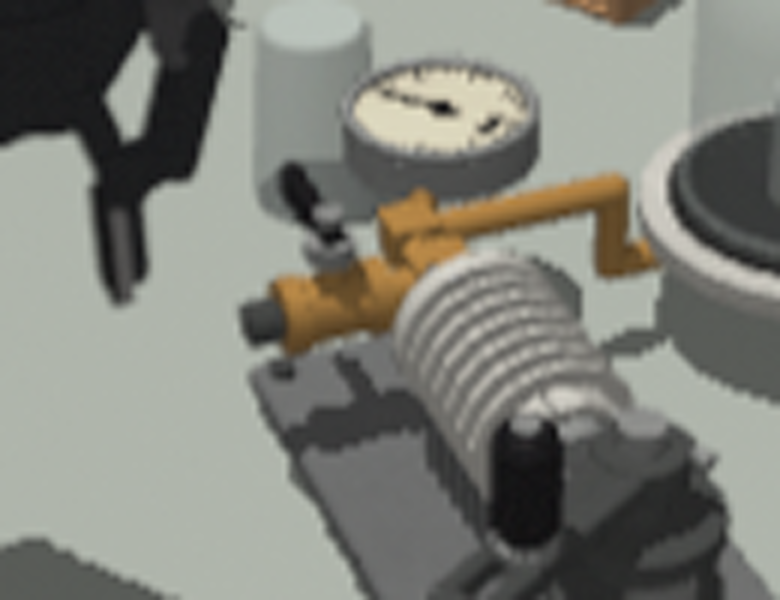

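View pics/top4c.png

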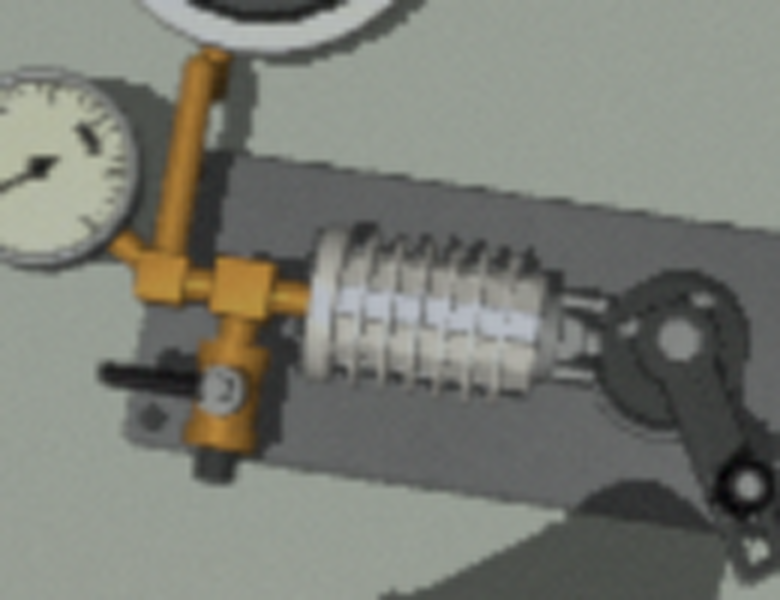

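Call:
{"method": "drive_tool", "body": {
  "increments": [
    [0.2,[0,0,0],-0.0565],
    [0.2,[0.07,-0.083,0],0],
    [0.2,[0.07,-0.083,0],0],
    [0.2,[0.07,-0.083,0],0],
    [0.2,[0.07,-0.083,0],0],
    [0.2,[0.07,-0.083,0],0],
    [0.2,[0,0,0],0],
    [0.2,[0,0,0],0]
  ]
}}

```text
clock: 7.65
position: [523.9, -75.5, 226.9]
ee_rot: [0.707, -0.707, -0.0, 0.0]
contact_force: [0.8, 0.6, 0.7]
gripper_width: 51.2
```

Run:
```python
from h import *
import cv2
im=get_image("side")[:,:,::-1]
a=im[150:270,200:330]; cv2.imwrite("pics/side5c.png",cv2.resize(a,None,fx=5,fy=5,interpolation=cv2.INTER_CUBIC))
s=read_state(); print(s["position"],s["contact_force"],s["ee_rot"],s["gripper_width"],s["joints"])
```

```text
[523.73160673 -75.38241503 227.11912145] [-1.41546786 -0.37095989  0.39362533] [ 7.07537394e-01 -7.06675870e-01 -1.28258822e-04  1.88690781e-04] 51.058629109198996 [ 1.63851060e-01  2.34358820e-01 -2.49552488e-01  1.29675838e-05
 -1.08734118e+00 -1.62638712e-01]
```

View pics/side5c.png

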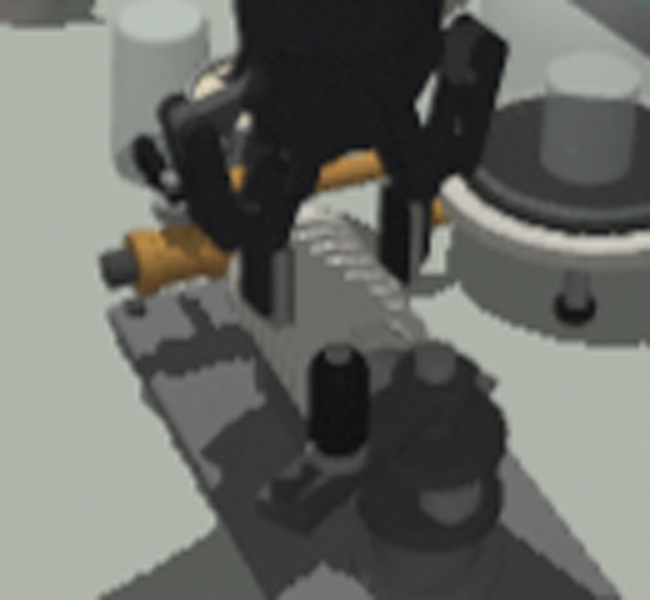

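Call:
{"method": "drive_tool", "body": {
  "increments": [
    [0.2,[0.0065,0,0.076],0],
    [0.2,[0,0,0.076],0],
    [0.2,[0,0,0.075],0],
    [-0.3,[0,0,0],0],
    [-0.3,[0,0,0],0],
    [-0.3,[0,0,0],0]
  ]
}}

```text
clock: 8.45
position: [524.7, -77.9, 160.5]
ee_rot: [0.707, -0.707, 0.001, -0.001]
contact_force: [0.4, 0.1, 0.2]
gripper_width: 29.6
```

Call:
{"method": "drive_tool", "body": {
  "increments": [
    [-0.5,[0,0,0],0],
    [-0.6,[0,0,0],0],
    [-1,[0,0,0],0],
    [-1,[0,0,0],0]
  ]
}}

```text
clock: 8.95
position: [524.6, -78.1, 160.6]
ee_rot: [0.707, -0.707, 0.001, -0.001]
contact_force: [-1.3, 1.1, 5.4]
gripper_width: 23.3
```

Run:
```python
from h import *
import cv2
P=[];F=[]
for i in range(4):
    im=get_image("side")[:,:,::-1]; s=read_state();P.append(s["position"]);F.append(s["contact_force"])
print(np.array(P),np.array(F),s["gripper_width"],s["clock"])
a=im[150:270,200:330]; cv2.imwrite("pics/side6c.png",cv2.resize(a,None,fx=5,fy=5,interpolation=cv2.INTER_CUBIC))
```

```text
[[524.60298095 -78.13560872 160.58325605]
 [524.57916859 -78.13477018 160.5377278 ]
 [524.58619485 -78.12591988 160.52960254]
 [524.58473901 -78.15873908 160.5382943 ]] [[-1.89270339  0.70411474  5.39757558]
 [-1.3612253   0.9375455   6.15420901]
 [-1.76530164  2.23967963  6.00009627]
 [-1.13847639  0.63529874  7.08899411]] 23.336673008178412 9.15
```

View pics/side6c.png

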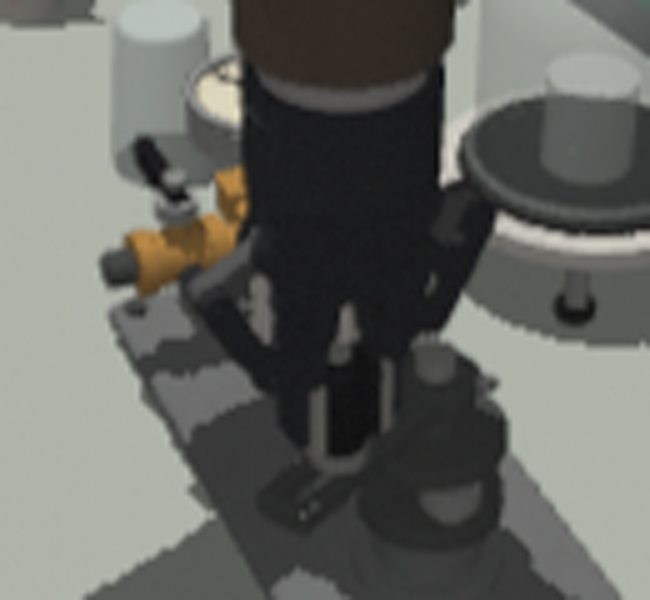

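```bash
cat > arc.py <<'E'
from h import *
import json,sys
# usage: rows(cmd_now, center, r, theta0, thetas)
def pt(c,r,phi0,th): return np.array([c[0]+r*np.cos(phi0-th),c[1]+r*np.sin(phi0-th)])
def rows(cur,c,r,phi0,ths,pad=0):
    out=[];cur=np.array(cur,float)
    for th in ths:
        p=pt(c,r,phi0,th); d=p-cur
        tx=round(-d[1]/300,4);ty=round(-d[0]/300,4)
        cur+= [-ty*300,-tx*300]; out.append([-1,[tx,ty,0],0])
    out+= [[-1,[0,0,0],0]]*pad
    print(json.dumps(out)); print("cmd",cur.round(2).tolist()); return cur
E
python3 - <<'E'
from arc import *
P0=np.array([524.6,-78.1]);c=np.array([591,-51.8]);r=np.hypot(*(P0-c));phi=np.arctan2(*(P0-c)[::-1]);print(r,phi)
rows(P0,c,r,phi,np.linspace(0,.4,6)[1:],1)
E
```

```text
71.41883505070632 -2.764466398809889
[[-1, [-0.018, 0.0063, 0], 0], [-1, [-0.0184, 0.0048, 0], 0], [-1, [-0.0187, 0.0034, 0], 0], [-1, [-0.019, 0.0018, 0], 0], [-1, [-0.019, 0.0004, 0], 0], [-1, [0, 0, 0], 0]]
cmd [519.59, -50.17]
```

Call:
{"method": "drive_tool", "body": {
  "increments": [
    [-1,[-0.018,0.0063,0],0],
    [-1,[-0.0184,0.0048,0],0],
    [-1,[-0.0187,0.0034,0],0],
    [-1,[-0.019,0.0018,0],0],
    [-1,[-0.019,0.0004,0],0],
    [-1,[0,0,0],0]
  ]
}}

```text
clock: 9.9
position: [519.3, -50.5, 160.5]
ee_rot: [0.707, -0.707, 0.001, -0.0]
contact_force: [-2.1, -1.9, 7.4]
gripper_width: 23.7
```

Run:
```python
from h import *
F=[]
for i in range(3): get_image("side"); s=read_state();F.append(s["contact_force"])
print(s["position"],np.array(F).round(1),s["clock"])
```

```text
[519.3056424  -50.55328113 160.50904464] [[-2.  -1.3  6.9]
 [-2.8 -0.3  7.2]
 [-3.  -2.   6.8]] 10.05
```

Run:
```python
from arc import *
rows([519.59,-50.17],[591,-51.8],71.42,-2.7645,np.linspace(.4,1.2,9)[1:],1)
```

```text
[[-1, [-0.0238, -0.0018, 0], 0], [-1, [-0.0234, -0.0041, 0], 0], [-1, [-0.0229, -0.0064, 0], 0], [-1, [-0.0222, -0.0086, 0], 0], [-1, [-0.0212, -0.0109, 0], 0], [-1, [-0.02, -0.0129, 0], 0], [-1, [-0.0186, -0.0148, 0], 0], [-1, [-0.017, -0.0166, 0], 0], [-1, [0, 0, 0], 0]]
cmd [542.42, 0.56]
```

Call:
{"method": "drive_tool", "body": {
  "increments": [
    [-1,[-0.0238,-0.0018,0],0],
    [-1,[-0.0234,-0.0041,0],0],
    [-1,[-0.0229,-0.0064,0],0],
    [-1,[-0.0222,-0.0086,0],0]
  ]
}}

```text
clock: 10.55
position: [525.0, -23.2, 160.5]
ee_rot: [0.707, -0.707, 0.0, 0.001]
contact_force: [-3.3, -3.2, 7.1]
gripper_width: 23.3
```

Run:
```python
from h import *
F=[]
for i in range(3): get_image("side"); s=read_state();F.append(s["contact_force"])
print(s["position"],np.array(F).round(1),s["clock"])
```

```text
[525.30624585 -22.71594022 160.50249017] [[-3.2 -2.2  8.2]
 [-3.4 -0.9  8. ]
 [-3.1 -0.7  7.2]] 10.7
```

Call:
{"method": "drive_tool", "body": {
  "increments": [
    [-1,[-0.0212,-0.0109,0],0],
    [-1,[-0.02,-0.0129,0],0],
    [-1,[-0.0186,-0.0148,0],0],
    [-1,[-0.017,-0.0166,0],0]
  ]
}}

```text
clock: 11.2
position: [540.7, -0.5, 160.5]
ee_rot: [0.707, -0.707, -0.0, 0.002]
contact_force: [-5.2, -2.8, 9.3]
gripper_width: 23.5
```

Run:
```python
from h import *
F=[]
for i in range(3): get_image("side"); s=read_state();F.append(s["contact_force"])
print(s["position"],np.array(F).round(1),s["clock"])
```

```text
[ 5.41235452e+02 -2.51842209e-02  1.60494017e+02] [[-5.4 -1.7  9.9]
 [-5.  -1.4  8.8]
 [-4.2 -1.3  8.4]] 11.35
```

Run:
```python
from h import *
P=np.array([[524.58,-78.14],[519.3,-50.55],[525.3,-22.75],[541.2,-.05]])
F=np.array([[-1.5,1.0],[-2.6,-1.2],[-3.2,-1.3],[-4.9,-1.5]])
Q=P+F/8
f=lambda q:np.hypot(*(Q-q[:2]).T)-q[2]
r=least_squares(f,[591,-52,71]);print(r.x,r.fun)
for c in ([591,-51.8],[590,-51]): print(np.hypot(*(Q-c).T))
```

```text
[589.54254079 -51.03027012  70.53076589] [-0.0133676   0.03754776 -0.03773732  0.01355717]
[71.58062085 72.03339937 72.13665959 72.11179905]
[70.95177433 71.02563358 70.90075921 70.84085377]
```

Run:
```python
from arc import *
rows([542.42,.56],[589.8,-51.1],70.9,-2.749,np.arange(1.32,2.3,.1))
```

```text
[[-1, [-0.0169, -0.0162, 0], 0], [-1, [-0.0132, -0.0195, 0], 0], [-1, [-0.0112, -0.0208, 0], 0], [-1, [-0.009, -0.0219, 0], 0], [-1, [-0.0069, -0.0226, 0], 0], [-1, [-0.0045, -0.0232, 0], 0], [-1, [-0.0022, -0.0235, 0], 0], [-1, [0.0001, -0.0236, 0], 0], [-1, [0.0026, -0.0235, 0], 0], [-1, [0.0048, -0.0231, 0], 0]]
cmd [607.79, 17.48]
```

Call:
{"method": "drive_tool", "body": {
  "increments": [
    [-1,[-0.0169,-0.0162,0],0],
    [-1,[-0.0132,-0.0195,0],0],
    [-1,[-0.0112,-0.0208,0],0],
    [-1,[-0.009,-0.0219,0],0],
    [-1,[-0.0069,-0.0226,0],0]
  ]
}}

```text
clock: 11.98
position: [569.3, 16.4, 160.4]
ee_rot: [-0.707, 0.707, 0.001, -0.003]
contact_force: [-9.5, -2.8, 12.3]
gripper_width: 23.3
```

Call:
{"method": "drive_tool", "body": {
  "increments": [
    [-1,[-0.0045,-0.0232,0],0],
    [-1,[-0.0022,-0.0235,0],0],
    [-1,[0.0001,-0.0236,0],0]
  ]
}}

```text
clock: 12.35
position: [589.5, 19.2, 160.4]
ee_rot: [-0.707, 0.707, 0.003, -0.003]
contact_force: [-13.1, 2.0, 13.9]
gripper_width: 23.7
```

Call:
{"method": "drive_tool", "body": {
  "increments": [
    [-1,[0.0026,-0.0235,0],0],
    [-1,[0.0048,-0.0231,0],0]
  ]
}}

```text
clock: 12.6
position: [603.5, 17.8, 160.5]
ee_rot: [-0.707, 0.707, 0.003, -0.003]
contact_force: [-13.6, 5.9, 13.7]
gripper_width: 23.7
```

Run:
```python
from arc import *
rows([607.79,17.48],[589.8,-51.1],70.9,-2.749,np.arange(2.32,3.3,.1))
```

```text
[[-1, [0.0071, -0.0225, 0], 0], [-1, [0.0094, -0.0217, 0], 0], [-1, [0.0114, -0.0207, 0], 0], [-1, [0.0135, -0.0194, 0], 0], [-1, [0.0153, -0.018, 0], 0], [-1, [0.0171, -0.0163, 0], 0], [-1, [0.0186, -0.0146, 0], 0], [-1, [0.02, -0.0126, 0], 0], [-1, [0.0211, -0.0106, 0], 0], [-1, [0.0221, -0.0084, 0], 0]]
cmd [657.23, -29.2]
```

Run:
```python
from arc import *
rows([607.79,17.48],[589.8,-51.1],71.6,-2.749,np.arange(2.32,3.3,.1))
```

```text
[[-1, [0.0049, -0.0234, 0], 0], [-1, [0.0095, -0.0219, 0], 0], [-1, [0.0116, -0.0208, 0], 0], [-1, [0.0136, -0.0196, 0], 0], [-1, [0.0154, -0.0182, 0], 0], [-1, [0.0173, -0.0165, 0], 0], [-1, [0.0188, -0.0147, 0], 0], [-1, [0.0201, -0.0127, 0], 0], [-1, [0.0213, -0.0107, 0], 0], [-1, [0.0223, -0.0085, 0], 0]]
cmd [657.89, -28.96]
```

Call:
{"method": "drive_tool", "body": {
  "increments": [
    [-1,[0.0049,-0.0234,0],0],
    [-1,[0.0095,-0.0219,0],0],
    [-1,[0.0116,-0.0208,0],0]
  ]
}}

```text
clock: 12.98
position: [623.8, 10.8, 160.5]
ee_rot: [0.707, -0.707, -0.003, 0.002]
contact_force: [-12.1, 6.5, 12.5]
gripper_width: 23.2
```

Call:
{"method": "drive_tool", "body": {
  "increments": [
    [-1,[0.0136,-0.0196,0],0],
    [-1,[0.0154,-0.0182,0],0],
    [-1,[0.0173,-0.0165,0],0]
  ]
}}

```text
clock: 13.35
position: [641.4, -2.6, 160.5]
ee_rot: [0.707, -0.707, -0.002, 0.001]
contact_force: [-8.1, 6.3, 9.5]
gripper_width: 23.6
```

Call:
{"method": "drive_tool", "body": {
  "increments": [
    [-1,[0.0188,-0.0147,0],0],
    [-1,[0.0201,-0.0127,0],0],
    [-1,[0.0213,-0.0107,0],0],
    [-1,[0.0223,-0.0085,0],0]
  ]
}}

```text
clock: 13.85
position: [657.1, -28.5, 160.6]
ee_rot: [0.707, -0.707, -0.0, -0.0]
contact_force: [-2.8, 2.1, 6.9]
gripper_width: 23.7
```

Run:
```python
from arc import *
rows([657.89,-28.96],[589.8,-51.1],71.1,-2.749,np.arange(3.32,4.9,.1))
```

```text
[[-1, [0.0234, -0.0046, 0], 0], [-1, [0.0234, -0.0039, 0], 0], [-1, [0.0236, -0.0015, 0], 0], [-1, [0.0237, 0.0008, 0], 0], [-1, [0.0235, 0.0032, 0], 0], [-1, [0.023, 0.0056, 0], 0], [-1, [0.0224, 0.0078, 0], 0], [-1, [0.0215, 0.01, 0], 0], [-1, [0.0203, 0.0121, 0], 0], [-1, [0.0191, 0.0141, 0], 0], [-1, [0.0176, 0.0159, 0], 0], [-1, [0.0158, 0.0175, 0], 0], [-1, [0.0141, 0.0191, 0], 0], [-1, [0.0121, 0.0204, 0], 0], [-1, [0.01, 0.0215, 0], 0], [-1, [0.0077, 0.0223, 0], 0]]
cmd [609.8, -119.32]
```

Call:
{"method": "drive_tool", "body": {
  "increments": [
    [-1,[0.0234,-0.0046,0],0],
    [-1,[0.0234,-0.0039,0],0],
    [-1,[0.0236,-0.0015,0],0],
    [-1,[0.0237,0.0008,0],0]
  ]
}}

```text
clock: 14.35
position: [660.1, -59.0, 160.6]
ee_rot: [-0.707, 0.707, -0.001, -0.001]
contact_force: [-2.1, -4.6, 5.3]
gripper_width: 23.6
```

Call:
{"method": "drive_tool", "body": {
  "increments": [
    [-1,[0.0235,0.0032,0],0],
    [-1,[0.023,0.0056,0],0],
    [-1,[0.0224,0.0078,0],0],
    [-1,[0.0215,0.01,0],0]
  ]
}}

```text
clock: 14.85
position: [650.7, -86.9, 160.6]
ee_rot: [-0.707, 0.707, -0.0, -0.002]
contact_force: [-4.7, -5.4, 7.5]
gripper_width: 23.6
```

Call:
{"method": "drive_tool", "body": {
  "increments": [
    [-1,[0.0203,0.0121,0],0],
    [-1,[0.0191,0.0141,0],0],
    [-1,[0.0176,0.0159,0],0],
    [-1,[0.0158,0.0175,0],0]
  ]
}}

```text
clock: 15.35
position: [632.5, -107.6, 160.5]
ee_rot: [-0.707, 0.707, 0.001, -0.002]
contact_force: [-5.6, -1.0, 8.2]
gripper_width: 23.5
```

Call:
{"method": "drive_tool", "body": {
  "increments": [
    [-1,[0.0141,0.0191,0],0],
    [-1,[0.0121,0.0204,0],0],
    [-1,[0.01,0.0215,0],0],
    [-1,[0.0077,0.0223,0],0]
  ]
}}

```text
clock: 15.85
position: [608.8, -119.4, 160.6]
ee_rot: [0.707, -0.707, 0.0, -0.0]
contact_force: [-2.9, 1.9, 7.5]
gripper_width: 23.5
```

Run:
```python
from arc import *
cur=rows([609.8,-119.32],[589.6,-51.0],70.9,-2.749,np.arange(4.92,6.45,.1))
rows(cur,[589.6,-51.0],71,-2.749,np.arange(6.52,7.6,.1))
```

```text
[[-1, [0.0046, 0.0239, 0], 0], [-1, [0.0031, 0.0234, 0], 0], [-1, [0.0009, 0.0236, 0], 0], [-1, [-0.0016, 0.0236, 0], 0], [-1, [-0.0038, 0.0233, 0], 0], [-1, [-0.0062, 0.0228, 0], 0], [-1, [-0.0085, 0.022, 0], 0], [-1, [-0.0106, 0.0211, 0], 0], [-1, [-0.0126, 0.02, 0], 0], [-1, [-0.0146, 0.0186, 0], 0], [-1, [-0.0163, 0.017, 0], 0], [-1, [-0.018, 0.0153, 0], 0], [-1, [-0.0194, 0.0135, 0], 0], [-1, [-0.0207, 0.0114, 0], 0], [-1, [-0.0217, 0.0094, 0], 0], [-1, [-0.0225, 0.0071, 0], 0]]
cmd [521.0, -68.95]
[[-1, [-0.0231, 0.0051, 0], 0], [-1, [-0.0235, 0.0025, 0], 0], [-1, [-0.0237, 0.0002, 0], 0], [-1, [-0.0235, -0.0023, 0], 0], [-1, [-0.0233, -0.0045, 0], 0], [-1, [-0.0226, -0.0069, 0], 0], [-1, [-0.0218, -0.0091, 0], 0], [-1, [-0.0209, -0.0112, 0], 0], [-1, [-0.0196, -0.0132, 0], 0], [-1, [-0.0182, -0.0152, 0], 0], [-1, [-0.0165, -0.0168, 0], 0]]
cmd [542.42, 2.06]
```

Call:
{"method": "drive_tool", "body": {
  "increments": [
    [-1,[0.0046,0.0239,0],0],
    [-1,[0.0031,0.0234,0],0],
    [-1,[0.0009,0.0236,0],0],
    [-1,[-0.0016,0.0236,0],0],
    [-1,[-0.0038,0.0233,0],0],
    [-1,[-0.0062,0.0228,0],0],
    [-1,[-0.0085,0.022,0],0],
    [-1,[-0.0106,0.0211,0],0]
  ]
}}

```text
clock: 16.85
position: [555.6, -113.0, 160.6]
ee_rot: [0.707, -0.707, 0.002, -0.001]
contact_force: [1.7, -1.9, 5.0]
gripper_width: 23.5
```

Call:
{"method": "drive_tool", "body": {
  "increments": [
    [-1,[-0.0126,0.02,0],0],
    [-1,[-0.0146,0.0186,0],0],
    [-1,[-0.0163,0.017,0],0],
    [-1,[-0.018,0.0153,0],0],
    [-1,[-0.0194,0.0135,0],0],
    [-1,[-0.0207,0.0114,0],0],
    [-1,[-0.0217,0.0094,0],0],
    [-1,[-0.0225,0.0071,0],0]
  ]
}}

```text
clock: 17.85
position: [521.3, -69.5, 160.5]
ee_rot: [0.707, -0.707, 0.002, -0.001]
contact_force: [0.8, -2.6, 7.1]
gripper_width: 23.2
```

Run:
```python
from h import *
import cv2
im=get_image("top")[:,:,::-1]
a=im[150:270,175:335]; cv2.imwrite("pics/top7c.png",cv2.resize(a,None,fx=5,fy=5,interpolation=cv2.INTER_CUBIC))
```

```text
(no output)
```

View pics/top7c.png

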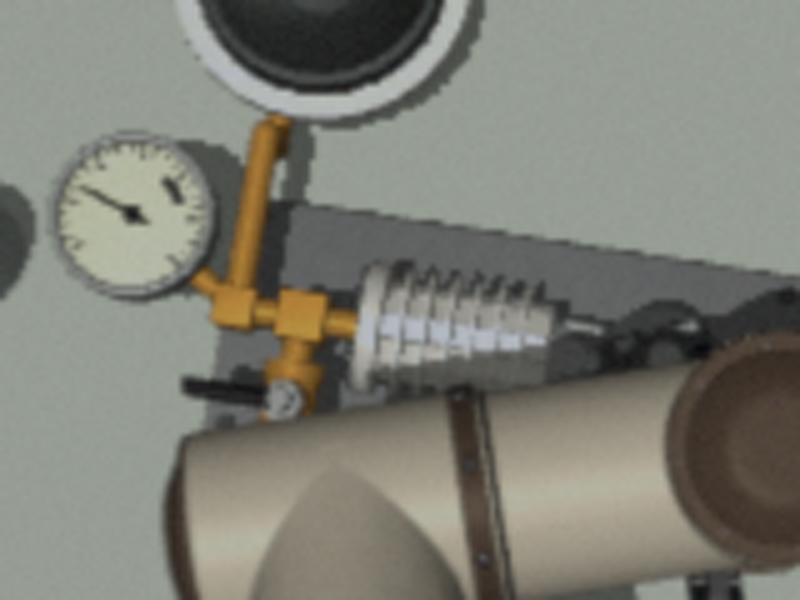

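Call:
{"method": "drive_tool", "body": {
  "increments": [
    [-1,[-0.0231,0.0051,0],0],
    [-1,[-0.0235,0.0025,0],0],
    [-1,[-0.0237,0.0002,0],0],
    [-1,[-0.0235,-0.0023,0],0],
    [-1,[-0.0233,-0.0045,0],0],
    [-1,[-0.0226,-0.0069,0],0],
    [-1,[-0.0218,-0.0091,0],0],
    [-1,[-0.0209,-0.0112,0],0],
    [-1,[-0.0196,-0.0132,0],0],
    [-1,[-0.0182,-0.0152,0],0],
    [-1,[-0.0165,-0.0168,0],0]
  ]
}}

```text
clock: 19.27
position: [541.0, 0.6, 160.4]
ee_rot: [0.707, -0.707, 0.0, 0.002]
contact_force: [-4.3, -4.4, 11.1]
gripper_width: 23.5
```

Run:
```python
from arc import *
cur=rows([542.42,2.06],[589.7,-51.0],71.2,-2.749,np.arange(7.62,8.6,.1))
cur=rows(cur,[589.7,-51.0],71.5,-2.749,np.arange(8.62,9.6,.1))
cur=rows(cur,[589.7,-51.0],71,-2.749,np.arange(9.62,11.15,.1))
```

```text
[[-1, [-0.0154, -0.0184, 0], 0], [-1, [-0.0129, -0.0199, 0], 0], [-1, [-0.0109, -0.0211, 0], 0], [-1, [-0.0087, -0.0221, 0], 0], [-1, [-0.0065, -0.0228, 0], 0], [-1, [-0.0042, -0.0233, 0], 0], [-1, [-0.0018, -0.0237, 0], 0], [-1, [0.0006, -0.0237, 0], 0], [-1, [0.0029, -0.0236, 0], 0], [-1, [0.0052, -0.0231, 0], 0]]
cmd [608.93, 17.57]
[[-1, [0.0067, -0.0228, 0], 0], [-1, [0.0097, -0.0218, 0], 0], [-1, [0.012, -0.0206, 0], 0], [-1, [0.0139, -0.0193, 0], 0], [-1, [0.0157, -0.0179, 0], 0], [-1, [0.0175, -0.0162, 0], 0], [-1, [0.019, -0.0144, 0], 0], [-1, [0.0204, -0.0124, 0], 0], [-1, [0.0214, -0.0103, 0], 0], [-1, [0.0224, -0.0081, 0], 0]]
cmd [658.07, -30.04]
[[-1, [0.0235, -0.0042, 0], 0], [-1, [0.0234, -0.0034, 0], 0], [-1, [0.0236, -0.0012, 0], 0], [-1, [0.0236, 0.0013, 0], 0], [-1, [0.0234, 0.0036, 0], 0], [-1, [0.0229, 0.0059, 0], 0], [-1, [0.0222, 0.0082, 0], 0], [-1, [0.0213, 0.0103, 0], 0], [-1, [0.0201, 0.0124, 0], 0], [-1, [0.0188, 0.0144, 0], 0], [-1, [0.0173, 0.0162, 0], 0], [-1, [0.0155, 0.0178, 0], 0], [-1, [0.0138, 0.0193, 0], 0], [-1, [0.0117, 0.0205, 0], 0], [-1, [0.0096, 0.0216, 0], 0], [-1, [0.0074, 0.0225, 0], 0]]
cmd [608.51, -119.47]
```

Call:
{"method": "drive_tool", "body": {
  "increments": [
    [-1,[-0.0154,-0.0184,0],0],
    [-1,[-0.0129,-0.0199,0],0],
    [-1,[-0.0109,-0.0211,0],0],
    [-1,[-0.0087,-0.0221,0],0],
    [-1,[-0.0065,-0.0228,0],0]
  ]
}}

```text
clock: 19.9
position: [570.0, 16.8, 160.4]
ee_rot: [-0.707, 0.707, 0.002, -0.004]
contact_force: [-10.5, -1.0, 13.3]
gripper_width: 23.2
```

Call:
{"method": "drive_tool", "body": {
  "increments": [
    [-1,[-0.0042,-0.0233,0],0],
    [-1,[-0.0018,-0.0237,0],0],
    [-1,[0.0006,-0.0237,0],0],
    [-1,[0.0029,-0.0236,0],0],
    [-1,[0.0052,-0.0231,0],0]
  ]
}}

```text
clock: 20.52
position: [604.3, 17.8, 160.4]
ee_rot: [-0.707, 0.707, 0.003, -0.003]
contact_force: [-12.7, 4.0, 15.2]
gripper_width: 23.4
```

Call:
{"method": "drive_tool", "body": {
  "increments": [
    [-1,[0.0067,-0.0228,0],0],
    [-1,[0.0097,-0.0218,0],0],
    [-1,[0.012,-0.0206,0],0],
    [-1,[0.0139,-0.0193,0],0],
    [-1,[0.0157,-0.0179,0],0]
  ]
}}

```text
clock: 21.15
position: [636.6, 1.9, 160.5]
ee_rot: [0.707, -0.707, -0.002, 0.001]
contact_force: [-9.4, 6.7, 12.2]
gripper_width: 23.4
```

Call:
{"method": "drive_tool", "body": {
  "increments": [
    [-1,[0.0175,-0.0162,0],0],
    [-1,[0.019,-0.0144,0],0],
    [-1,[0.0204,-0.0124,0],0],
    [-1,[0.0214,-0.0103,0],0],
    [-1,[0.0224,-0.0081,0],0]
  ]
}}

```text
clock: 21.78
position: [657.4, -29.5, 160.6]
ee_rot: [0.707, -0.707, 0.0, -0.0]
contact_force: [-2.9, 0.3, 7.5]
gripper_width: 23.4
```

Call:
{"method": "drive_tool", "body": {
  "increments": [
    [-1,[0.0235,-0.0042,0],0],
    [-1,[0.0234,-0.0034,0],0],
    [-1,[0.0236,-0.0012,0],0],
    [-1,[0.0236,0.0013,0],0],
    [-1,[0.0234,0.0036,0],0],
    [-1,[0.0229,0.0059,0],0],
    [-1,[0.0222,0.0082,0],0],
    [-1,[0.0213,0.0103,0],0]
  ]
}}

```text
clock: 22.78
position: [650.0, -88.0, 160.5]
ee_rot: [-0.707, 0.707, -0.0, -0.002]
contact_force: [-4.5, -6.0, 9.0]
gripper_width: 23.7
```

Call:
{"method": "drive_tool", "body": {
  "increments": [
    [-1,[0.0201,0.0124,0],0],
    [-1,[0.0188,0.0144,0],0],
    [-1,[0.0173,0.0162,0],0],
    [-1,[0.0155,0.0178,0],0],
    [-1,[0.0138,0.0193,0],0],
    [-1,[0.0117,0.0205,0],0],
    [-1,[0.0096,0.0216,0],0],
    [-1,[0.0074,0.0225,0],0]
  ]
}}

```text
clock: 23.78
position: [607.4, -119.8, 160.5]
ee_rot: [0.707, -0.707, 0.0, 0.0]
contact_force: [-2.3, 1.3, 8.5]
gripper_width: 23.6
```

Run:
```python
from arc import *
c=[589.7,-51.0]
cur=[608.51,-119.47]
for r,a,b in ((70.9,11.22,12.75),(71,12.82,13.85),(71.2,13.92,14.85),(71.5,14.92,15.85),(71,15.92,17.35)):
    cur=rows(cur,c,r,-2.749,np.arange(a,b,.1))
```

```text
[[-1, [0.0048, 0.0231, 0], 0], [-1, [0.0028, 0.0235, 0], 0], [-1, [0.0004, 0.0236, 0], 0], [-1, [-0.002, 0.0236, 0], 0], [-1, [-0.0042, 0.0232, 0], 0], [-1, [-0.0066, 0.0227, 0], 0], [-1, [-0.0088, 0.0219, 0], 0], [-1, [-0.0109, 0.0209, 0], 0], [-1, [-0.013, 0.0198, 0], 0], [-1, [-0.0149, 0.0183, 0], 0], [-1, [-0.0167, 0.0168, 0], 0], [-1, [-0.0182, 0.015, 0], 0], [-1, [-0.0196, 0.0131, 0], 0], [-1, [-0.0209, 0.0111, 0], 0], [-1, [-0.0219, 0.009, 0], 0], [-1, [-0.0226, 0.0067, 0], 0]]
cmd [520.82, -67.78]
[[-1, [-0.0232, 0.0048, 0], 0], [-1, [-0.0235, 0.0021, 0], 0], [-1, [-0.0237, -0.0003, 0], 0], [-1, [-0.0235, -0.0026, 0], 0], [-1, [-0.0231, -0.005, 0], 0], [-1, [-0.0225, -0.0072, 0], 0], [-1, [-0.0217, -0.0094, 0], 0], [-1, [-0.0207, -0.0116, 0], 0], [-1, [-0.0193, -0.0136, 0], 0], [-1, [-0.018, -0.0154, 0], 0], [-1, [-0.0162, -0.0172, 0], 0]]
cmd [543.44, 2.84]
[[-1, [-0.0151, -0.0183, 0], 0], [-1, [-0.0126, -0.0201, 0], 0], [-1, [-0.0105, -0.0212, 0], 0], [-1, [-0.0084, -0.0223, 0], 0], [-1, [-0.0061, -0.0229, 0], 0], [-1, [-0.0037, -0.0234, 0], 0], [-1, [-0.0015, -0.0237, 0], 
[... 212 characters left out ...]
 [0.0142, -0.0192, 0], 0], [-1, [0.0161, -0.0175, 0], 0], [-1, [0.0177, -0.0159, 0], 0], [-1, [0.0192, -0.0141, 0], 0], [-1, [0.0206, -0.012, 0], 0], [-1, [0.0216, -0.01, 0], 0], [-1, [0.0226, -0.0077, 0], 0]]
cmd [658.4, -31.21]
[[-1, [0.0235, -0.0038, 0], 0], [-1, [0.0234, -0.0031, 0], 0], [-1, [0.0237, -0.0007, 0], 0], [-1, [0.0236, 0.0016, 0], 0], [-1, [0.0233, 0.004, 0], 0], [-1, [0.0228, 0.0063, 0], 0], [-1, [0.022, 0.0085, 0], 0], [-1, [0.0211, 0.0108, 0], 0], [-1, [0.02, 0.0127, 0], 0], [-1, [0.0185, 0.0147, 0], 0], [-1, [0.017, 0.0164, 0], 0], [-1, [0.0153, 0.0181, 0], 0], [-1, [0.0134, 0.0195, 0], 0], [-1, [0.0113, 0.0208, 0], 0], [-1, [0.0093, 0.0217, 0], 0]]
cmd [614.15, -117.67]
```

Call:
{"method": "drive_tool", "body": {
  "increments": [
    [-1,[0.0048,0.0231,0],0],
    [-1,[0.0028,0.0235,0],0],
    [-1,[0.0004,0.0236,0],0],
    [-1,[-0.002,0.0236,0],0],
    [-1,[-0.0042,0.0232,0],0],
    [-1,[-0.0066,0.0227,0],0],
    [-1,[-0.0088,0.0219,0],0],
    [-1,[-0.0109,0.0209,0],0],
    [-1,[-0.013,0.0198,0],0],
    [-1,[-0.0149,0.0183,0],0],
    [-1,[-0.0167,0.0168,0],0],
    [-1,[-0.0182,0.015,0],0],
    [-1,[-0.0196,0.0131,0],0],
    [-1,[-0.0209,0.0111,0],0],
    [-1,[-0.0219,0.009,0],0],
    [-1,[-0.0226,0.0067,0],0]
  ]
}}

```text
clock: 25.78
position: [521.0, -68.4, 160.5]
ee_rot: [0.707, -0.707, 0.001, -0.0]
contact_force: [-0.4, -3.1, 6.9]
gripper_width: 23.5
```

Call:
{"method": "drive_tool", "body": {
  "increments": [
    [-1,[-0.0232,0.0048,0],0],
    [-1,[-0.0235,0.0021,0],0],
    [-1,[-0.0237,-0.0003,0],0],
    [-1,[-0.0235,-0.0026,0],0],
    [-1,[-0.0231,-0.005,0],0],
    [-1,[-0.0225,-0.0072,0],0],
    [-1,[-0.0217,-0.0094,0],0],
    [-1,[-0.0207,-0.0116,0],0],
    [-1,[-0.0193,-0.0136,0],0],
    [-1,[-0.018,-0.0154,0],0],
    [-1,[-0.0162,-0.0172,0],0]
  ]
}}

```text
clock: 27.15
position: [541.8, 1.4, 160.5]
ee_rot: [0.707, -0.707, 0.0, 0.002]
contact_force: [-4.9, -5.8, 10.9]
gripper_width: 23.3
```

Call:
{"method": "drive_tool", "body": {
  "increments": [
    [-1,[-0.0151,-0.0183,0],0],
    [-1,[-0.0126,-0.0201,0],0],
    [-1,[-0.0105,-0.0212,0],0],
    [-1,[-0.0084,-0.0223,0],0],
    [-1,[-0.0061,-0.0229,0],0]
  ]
}}

```text
clock: 27.78
position: [571.1, 17.2, 160.4]
ee_rot: [-0.707, 0.707, 0.002, -0.004]
contact_force: [-10.3, -1.8, 14.5]
gripper_width: 23.5
```

Call:
{"method": "drive_tool", "body": {
  "increments": [
    [-1,[-0.0037,-0.0234,0],0],
    [-1,[-0.0015,-0.0237,0],0],
    [-1,[0.001,-0.0237,0],0],
    [-1,[0.0033,-0.0235,0],0],
    [-1,[0.0057,-0.023,0],0]
  ]
}}

```text
clock: 28.4
position: [605.5, 17.6, 160.4]
ee_rot: [-0.707, 0.707, 0.003, -0.003]
contact_force: [-12.3, 5.4, 16.1]
gripper_width: 23.5
```

Call:
{"method": "drive_tool", "body": {
  "increments": [
    [-1,[0.007,-0.0228,0],0],
    [-1,[0.0101,-0.0215,0],0],
    [-1,[0.0123,-0.0204,0],0],
    [-1,[0.0142,-0.0192,0],0],
    [-1,[0.0161,-0.0175,0],0]
  ]
}}

```text
clock: 29.02
position: [637.6, 1.1, 160.5]
ee_rot: [0.707, -0.707, -0.002, 0.001]
contact_force: [-8.8, 6.9, 12.2]
gripper_width: 23.6
```

Call:
{"method": "drive_tool", "body": {
  "increments": [
    [-1,[0.0177,-0.0159,0],0],
    [-1,[0.0192,-0.0141,0],0],
    [-1,[0.0206,-0.012,0],0],
    [-1,[0.0216,-0.01,0],0],
    [-1,[0.0226,-0.0077,0],0]
  ]
}}

```text
clock: 29.65
position: [657.8, -30.8, 160.5]
ee_rot: [0.707, -0.707, 0.0, -0.0]
contact_force: [-1.6, 2.0, 6.8]
gripper_width: 23.3
```

Call:
{"method": "drive_tool", "body": {
  "increments": [
    [-1,[0.0235,-0.0038,0],0],
    [-1,[0.0234,-0.0031,0],0],
    [-1,[0.0237,-0.0007,0],0],
    [-1,[0.0236,0.0016,0],0],
    [-1,[0.0233,0.004,0],0],
    [-1,[0.0228,0.0063,0],0],
    [-1,[0.022,0.0085,0],0],
    [-1,[0.0211,0.0108,0],0],
    [-1,[0.02,0.0127,0],0],
    [-1,[0.0185,0.0147,0],0],
    [-1,[0.017,0.0164,0],0],
    [-1,[0.0153,0.0181,0],0],
    [-1,[0.0134,0.0195,0],0],
    [-1,[0.0113,0.0208,0],0],
    [-1,[0.0093,0.0217,0],0]
  ]
}}

```text
clock: 31.52
position: [612.7, -118.3, 160.5]
ee_rot: [-0.707, 0.707, 0.0, -0.001]
contact_force: [-3.7, 0.1, 8.4]
gripper_width: 23.5
```

Run:
```python
from arc import *
c=[589.7,-51.0]
cur=[614.15,-117.67]
cur=rows(cur,c,70.9,-2.749,np.arange(17.42,18.85,.1),2)
```

```text
[[-1, [0.0067, 0.0227, 0], 0], [-1, [0.0047, 0.0232, 0], 0], [-1, [0.0024, 0.0235, 0], 0], [-1, [0.0, 0.0236, 0], 0], [-1, [-0.0023, 0.0235, 0], 0], [-1, [-0.0047, 0.0232, 0], 0], [-1, [-0.0069, 0.0225, 0], 0], [-1, [-0.0092, 0.0218, 0], 0], [-1, [-0.0113, 0.0208, 0], 0], [-1, [-0.0133, 0.0195, 0], 0], [-1, [-0.0152, 0.0181, 0], 0], [-1, [-0.0169, 0.0164, 0], 0], [-1, [-0.0185, 0.0148, 0], 0], [-1, [-0.0199, 0.0127, 0], 0], [-1, [-0.021, 0.0108, 0], 0], [-1, [0, 0, 0], 0], [-1, [0, 0, 0], 0]]
cmd [525.02, -80.05]
```

Call:
{"method": "drive_tool", "body": {
  "increments": [
    [-1,[0.0067,0.0227,0],0],
    [-1,[0.0047,0.0232,0],0],
    [-1,[0.0024,0.0235,0],0],
    [-1,[0.0,0.0236,0],0],
    [-1,[-0.0023,0.0235,0],0],
    [-1,[-0.0047,0.0232,0],0],
    [-1,[-0.0069,0.0225,0],0],
    [-1,[-0.0092,0.0218,0],0],
    [-1,[-0.0113,0.0208,0],0],
    [-1,[-0.0133,0.0195,0],0],
    [-1,[-0.0152,0.0181,0],0],
    [-1,[-0.0169,0.0164,0],0],
    [-1,[-0.0185,0.0148,0],0],
    [-1,[-0.0199,0.0127,0],0],
    [-1,[-0.021,0.0108,0],0],
    [-1,[0,0,0],0],
    [-1,[0,0,0],0]
  ]
}}

```text
clock: 33.65
position: [525.1, -80.3, 160.5]
ee_rot: [0.707, -0.707, 0.001, -0.001]
contact_force: [-1.5, -1.3, 8.1]
gripper_width: 23.8
```

Run:
```python
from h import *
import cv2
im=get_image("top")[:,:,::-1]
a=im[150:270,175:335]; cv2.imwrite("pics/top8c.png",cv2.resize(a,None,fx=5,fy=5,interpolation=cv2.INTER_CUBIC))
s=read_state(); print(s["position"],s["contact_force"])
```

```text
[525.0981639  -80.31719969 160.51218795] [-1.22829173 -0.60708897  7.53849169]
```

View pics/top8c.png

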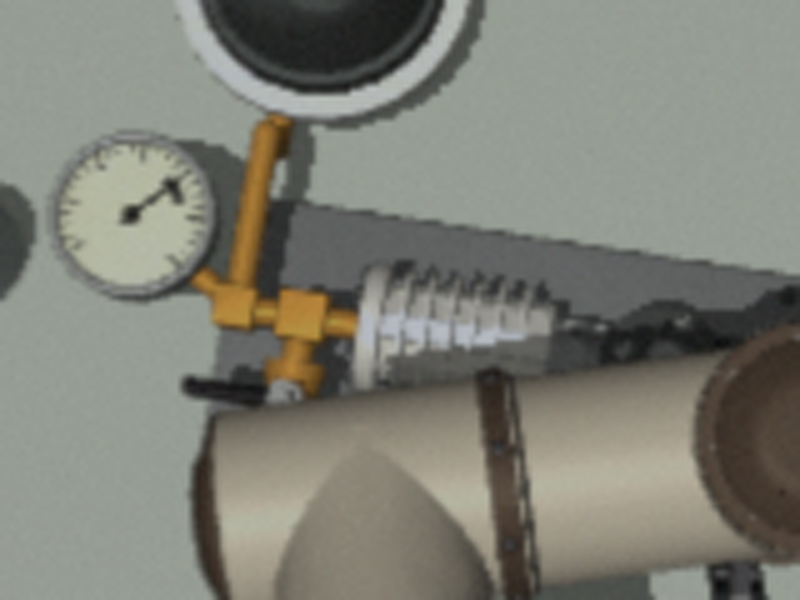

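Call:
{"method": "drive_tool", "body": {
  "increments": [
    [-0.35,[0,0,0],0],
    [-0.2,[0,0,0],0],
    [0.2,[0,0,0],0],
    [0.2,[0,0,0],0],
    [0.2,[0,0,0],0]
  ]
}}

```text
clock: 34.33
position: [524.4, -80.1, 159.1]
ee_rot: [0.707, -0.707, -0.0, 0.0]
contact_force: [-0.5, 0.2, 0.6]
gripper_width: 51.0
```

Call:
{"method": "drive_tool", "body": {
  "increments": [
    [0.2,[0,0,-0.08],0],
    [0.2,[0,0,-0.12],0],
    [0.2,[0,0,-0.12],0],
    [0.2,[0,0.15,0],0],
    [0.2,[0,0.15,0],0],
    [0.2,[0,0.15,0],0],
    [0.2,[0,0,0],0],
    [0.2,[0,0,0],0]
  ]
}}

```text
clock: 35.33
position: [390.1, -80.0, 255.7]
ee_rot: [0.707, -0.707, 0.001, -0.001]
contact_force: [1.0, -0.5, -0.7]
gripper_width: 51.5
```

Run:
```python
from h import *
import cv2
im=get_image("top")[:,:,::-1]; cv2.imwrite("pics/top9.png",im)
a=im[150:270,175:335]; cv2.imwrite("pics/top9c.png",cv2.resize(a,None,fx=5,fy=5,interpolation=cv2.INTER_CUBIC))
cv2.imwrite("pics/side9.png",get_image("side")[:,:,::-1])
s=read_state(); print(s["position"],s["contact_force"],s["clock"],abs(s["joint_vel"]).max())
```

```text
[390.47110998 -79.9559083  255.28683997] [ 0.11589807 -0.17063904 -0.29083211] 35.425 0.011728299975576463
```

View pics/top9c.png

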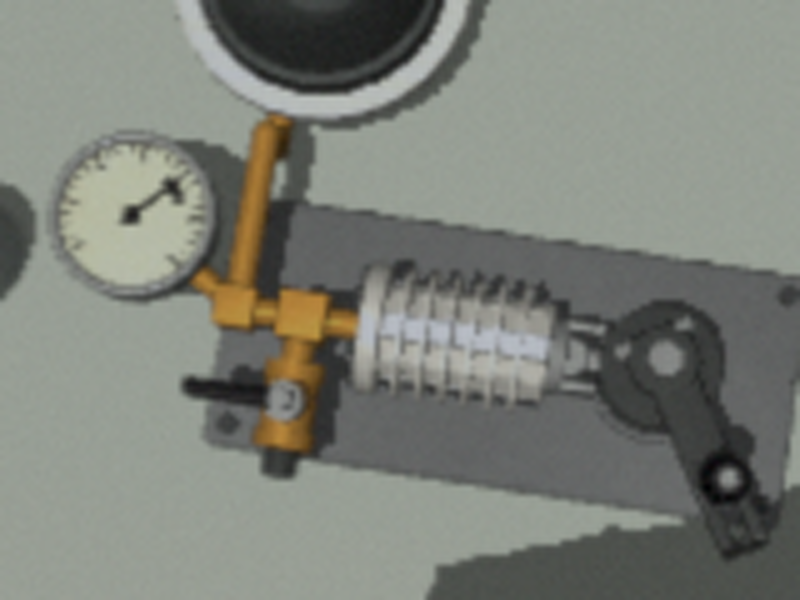

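View pics/side9.png

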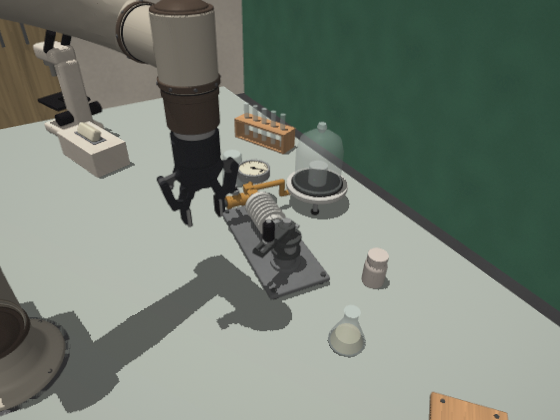

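The pictures show the pointer in the dark band, the tap lever across its pipe and the glassware where it was. The gripper is clear of everything, so I'm handing in.

```bash
python3 -c "
from bench import *
print(job_done())"
```

```text
the job is handed in; nothing more can be done
None
```

The job is handed in at about 35 s of the 72 s allowed; no verdict was reported. I pushed the vent tap lever clockwise to its stop with shut fingers. Then I gripped the knob, turned the crank three full turns clockwise at about 0.8 rad/s, and let go on the light side.

**Last pictures:** the gauge pointer stands in the dark band, and the tap lever lies across its pipe. The crank is back near its start angle with the arm clear. The flask and white jar look unmoved. The tumbler is partly hidden behind the gripper in the side view, but nothing came near it.

**Forces:** the largest sideways force I read was about 15 N, against the 20 N limit, in the heavy part of each turn. After release the contact force was about 0. These readings come only at the end of each move, so peaks between them were not seen.

**Doubts:** the upward force on the gripper rose to about 16 N in the heavy stretch, apparently harmless. I judged the tap fully closed from the lever stalling at the stop and from its angle in the picture, as its joint cannot be read directly. The crank's stillness after release was judged from a single top view, not measured.

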